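# Scan the label on the drawing board

### The arm

A 6-joint arm with a two-finger parallel gripper is mounted at the origin on the work surface. World frame = base frame: x ahead of the robot, y to its left, z up, the work surface at z = 0. Lengths are in mm, angles in degrees, forces in N, time in s.
With the tool pointing down it reaches from about 350 to 800 mm from the base axis. Payload 7.3 kg.
Tool frame: the origin (TCP) lies on the centre line of the jaws, within the pads' length; the fingertips stand 17 mm ahead of it and the grasp point (between the pads) lies 2 mm behind it; z points along the fingers, y is the line along which they close (so a half turn about z gives the same grasp; the last joint's range is limited). The gripper opens to 85 mm and grips with 20 to 120 N. Pads are 22 mm wide; open, the fingers measure 114 mm over their backs; the gripper's body (76 mm by 85 mm) begins 54 mm behind the grasp point. The pads swing forward as they close: fully open they stand 13 mm farther back than shut.
Start: joints at [-81.99, 19.595, 87.324, -0, 73.075, -8.365], TCP at [148.033, -503.715, 248.322] pointing down, gripper open.
Joint ranges: [-145.02, 145.02], [-44.19, 115.74], [2.07, 154.8], [-57.11, 237.11], [16.16, 152.29], [-177.93, 177.93]. Speed limits (degrees/s): [147.25, 147.25, 180, 180, 180, 180].

### API

Orientations are given as a 3x3 rotation matrix whose columns are the frame's x, y, z axes.
In Python, from bench import env gives the robot as it stands. The module is installed in compiled form; this text tells all that it offers.
- The arm moves only by the tool apply_moves, never from a script. Its argument "commands" is a list of rows, each a list of 3 entries, a list of its own where there are three numbers: the shift along the world's x, y, z in m, then the turn, a rotation vector about the world's x, y, z in degrees, then the closure, from 0 (fully open) to 1 (shut). A call has exactly 10 rows; each row is the pose to reach, as a shift and turn from the pose commanded when the call began; what a row does not reach only later rows make up. A row lasts 1/10 s, in which the tool goes at most 50 mm and 8.59 degrees, less where a joint would pass 70% of its speed; a pose out of reach is approached as far as the arm can. A call with a gripper value outside its range is refused whole. The fingers move at their own pace and stop on an object; "newtons" is the grip in N (left out, the last holds). Time passes only in rows, so rows that repeat a pose let the fingers close, or fill a call up. It gives the time, the measured TCP pose, the force, the opening and the grip force at its end, in the units of the state.
- env.observe(): the state, without advancing time (a new reading comes with each control period).
- env.capture(name): name is "scene" or "side" or "wrist"; returns the picture (480x640x3 uint8, blue, green, red); there is no depth.
- env.camera_model(name): a dict with "vfov" (degrees; the focal length in pixels is half the picture's height over the tangent of half this angle, whatever the lens; pixels are square), "cx", "cy" (the principal point, pixels), "position" and "rotation" of the camera in the world; the wrist camera has in their place "T_tool_cam" (4x4, takes a point from camera to tool coordinates, whose origin is the TCP and whose axes are the flange's). Camera axes: x right, y down, z forward; pixel columns grow to the right and rows downward; lengths in mm; the calibration is good to about 2 mm. A picture is of the moment at which its call begins: read the wrist's pose just before it. camera_model takes no time and is no camera call.
- env.job_done(): hands the job in; it is judged then, once.
The state is a dict: "clock": time; "joints": joint angles; "joint_vel": joint speeds; "effort": joint torques, N m; "ee_pos": TCP position; "orientation": TCP orientation; "ft_force": force on the tool from outside, world axes, zero at the start; "ft_torque": the same for the moment, N m; "finger_gap": opening from 0.0 (shut) to 1.0 (fully open); "gripper_force": force on a finger pad.
Only numpy, scipy, OpenCV 4.12 (cv2) and the standard library are available. Lean on these libraries where they do the work, as an engineer would, in place of code of your own. Each camera call takes 0.05 s, during which the arm holds its last target. There are 200 camera calls.

### The job

Take the hand scanner out of its charging dock (only its tail can be gripped there), lay it flat on the cork mat and let go, then take it again across its trigger so that the trigger is squeezed. Point its window squarely at the middle of the bar code label on the sloping drawing board, about 8 cm away, and hold it steady there with the trigger squeezed for a good second. Then lay it gently back on the mat the same way up and let go; do not drop it, do not touch the board, and leave the cup, ink bottle and tape roll alone.

Things in the scene. Friction and masses are not known exactly. Their poses are not given: they have to be found in the camera images.
- scanner: Grey bar-shaped hand scanner, 206 mm long, about 0.14 kg, balanced near its origin. Origin: underside, below the trigger; x to the nose, y to the trigger side, z up. Body 36 wide (y), 34 high, x -45 to 50; head 46 wide, 36 high, x 50 to 80. It scans along its +x. It starts level in the dock, underside 12 mm above the table; only the tail can be gripped there.
- tail (a point): Middle of the scanner's black rubber tail, at scanner x -83, y 0, z 17 mm. The tail is 22 wide (y), 24 high (scanner z 5 to 29), x -125 to -45; it sticks out of the dock.
- window (a point): Centre of the scanner's window, at scanner x 81, y 0, z 18 mm; axes as the scanner's, x is the direction it looks.
- trigger (a joint): Squeeze trigger: black bar 30 mm long, 18 high, on the scanner's +y side, centred at scanner x 0, z 20 mm, 4 mm proud. 0 free, 0.004 m flush with the body; over 0.003 is squeezed. Spring 2 to 6 N: a grip of 20 N or more across the body at its origin, one finger on the trigger, the other facing it, presses it flush.
- dock: Black charging dock, fixed, 136 mm long, 70 wide. Origin on the table, below the docked scanner's origin; x as the scanner's. Floor 12 mm thick; cheeks either side (inner faces y +-27 mm) and an end wall beyond the nose, 54 mm high, x -45 to 91. Tail end and top are open: the scanner lifts straight up.
- mat: Thin cork mat, fixed, 240 by 240 mm, 3 mm thick. Origin: centre of its underside, on the table.
- board: Sloping plywood drawing board, fixed, on short legs: panel 320 wide (along its y), 210 mm up the slope, face leaning 60 degrees from the table and looking to its own -x and up, top edge about 0.20 m high. Origin on the table below the middle of the panel. A sketch is taped on its face.
- label_mid (a point): Middle of the bar code label, a white 60 by 40 mm card with black bars near the top of the board's face. z points straight out of the label (30 degrees above level), y level along the board. It is about 0.16 m above the table.
- label (a joint): Where the label's runner stands along the board, m, -0.08 to 0.08, 0 in the middle; grows to the board's +y. Not to be moved.
- cup: Red plastic cup, bystander, 84 mm across, 110 high. Origin: centre of its underside.
- ink: Amber ink bottle, bystander, 44 mm across, 75 high. Origin: centre of its underside.
- tape: Roll of tape lying flat, bystander, 100 mm across, 25 high. Origin: centre of its underside.
Not all that is in view belongs to the job. Of the things that look like the scanner, the middle-sized one is meant.

How it is judged:
By the outcome, as a careful person would: the job done as asked, in the order asked, and still so for the second after the job is handed in, with the robot touching nothing.
It also fails if it takes over 58 s, if anything falls off the work surface, if the arm or the gripper's body presses on something with over 40 N, if the wrist force passes 120 N, or if a joint passes its speed limit or range.

## Working session

There is one attempt and no reset: what is moved stays moved. The work goes in short steps, Python scripts to look and compute and a tool call to move; the robot and the scene stay as the last step left them, time stands still between calls to the robot, and variables do not carry over. Pictures are saved under pics/ and viewed, at most 13 in all, crops included, and the job is handed in when it is done.

Besides the shell and the picture viewer there is one more tool, called after "Emit:" in YAML: its name, and indented under it one key for each argument. apply_moves: Moves the arm, as the interface text tells. Its arguments: {"type":"object","properties":{"commands":{"type":"array","items":{"type":"array"}},"newtons":{"type":"number"}},"required":["commands"]}

```bash
mkdir -p pics
cat > h.py <<'E'
import numpy as np,cv2
from bench import env
def cam(n):
    m=env.camera_model(n);f=240/np.tan(np.radians(m['vfov']/2))
    if 'T_tool_cam' in m:
        s=env.observe();T=np.eye(4);T[:3,:3]=s['orientation'];T[:3,3]=s['ee_pos'];T=T@np.array(m['T_tool_cam']);R,p=T[:3,:3],T[:3,3]
    else: R,p=np.array(m['rotation']),np.array(m['position'])
    return f,m['cx'],m['cy'],R,p
def ray(c,u,v):
    f,cx,cy,R,p=c;d=R@np.array([(u-cx)/f,(v-cy)/f,1]);return p,d/np.linalg.norm(d)
def onz(c,u,v,z):
    p,d=ray(c,u,v);return p+d*(z-p[2])/d[2]
def proj(c,P):
    f,cx,cy,R,p=c;q=R.T@(np.array(P)-p);return np.array([cx+f*q[0]/q[2],cy+f*q[1]/q[2]])
def tri(c1,a,c2,b):
    p,d=ray(c1,*a);q,e=ray(c2,*b);s=np.linalg.lstsq(np.c_[d,-e],q-p,rcond=None)[0]
    A=p+s[0]*d;B=q+s[1]*e;return (A+B)/2,np.linalg.norm(A-B)
E
python3 - <<'E'
from h import *
np.set_printoptions(precision=4,suppress=True)
for n in ['scene','side']:
    cv2.imwrite(f'pics/{n}0.png',env.capture(n)); print(n,env.camera_model(n))
print(env.camera_model('wrist'));print(env.observe())
E
```

```text
scene {'vfov': 46.99958620424957, 'cx': 318.2879612938515, 'cy': 228.16673935100295, 'position': array([1148.8066, -784.2854,  776.6285]), 'rotation': array([[ 0.7522,  0.3948, -0.5276],
       [ 0.6587, -0.4286,  0.6184],
       [ 0.0181, -0.8127, -0.5824]])}
side {'vfov': 47.09764161392884, 'cx': 321.8279859033927, 'cy': 244.81182121152494, 'position': array([ 136.2858,  618.5147, 1007.3474]), 'rotation': array([[-0.8494, -0.385 ,  0.3609],
       [-0.5275,  0.6378, -0.5612],
       [-0.0141, -0.667 , -0.7449]])}
{'vfov': 68.59563428784173, 'cx': 318.0513226954325, 'cy': 239.68489979221647, 'T_tool_cam': array([[  -0.0003,   -0.9535,   -0.3015,   76.2783],
       [   1.    ,   -0.0002,   -0.0005,    0.2424],
       [   0.0005,   -0.3015,    0.9535, -124.5914],
       [   0.    ,    0.    ,    0.    ,    1.    ]])}
{'clock': 0.1, 'joints': array([-81.989 ,  19.6315,  87.3706,  -0.0015,  73.075 ,  -8.3648]), 'joint_vel': array([-0.0049, -0.1949, -0.1304, -0.0451,  0.0328, -0.0118]), 'effort': array([  0.001 , -43.4448, -24.6492,  -0.0002,   0.0046,  -0.    ]), 'ee_pos': array([ 147.9883, -503.3695,  247.711 ]), 'orientation': array([[ 0.9594,  0.2819, -0.0002],
       [ 0.2819, -0.9594,  0.0013],
       [ 0.0002, -0.0013, -1.    ]]), 'ft_force': array([ 0.1147, -0.0523, -0.133 ]), 'ft_torque': array([-0.0239, -0.0038, -0.0107]), 'gripper_force': 0.0, 'finger_gap': 1.001590386679747}
```

View pics/scene0.png

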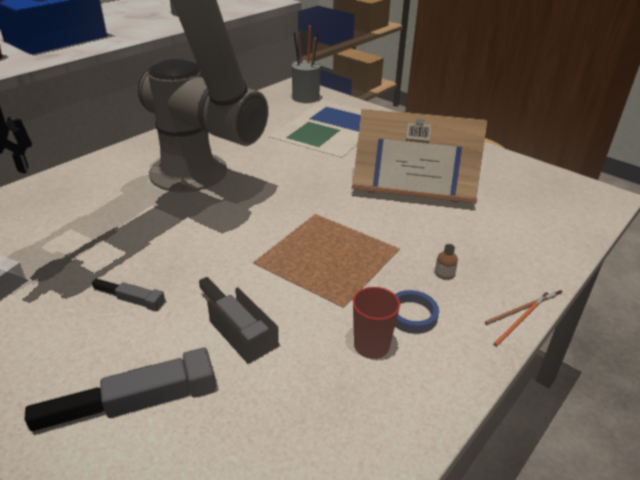

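View pics/side0.png

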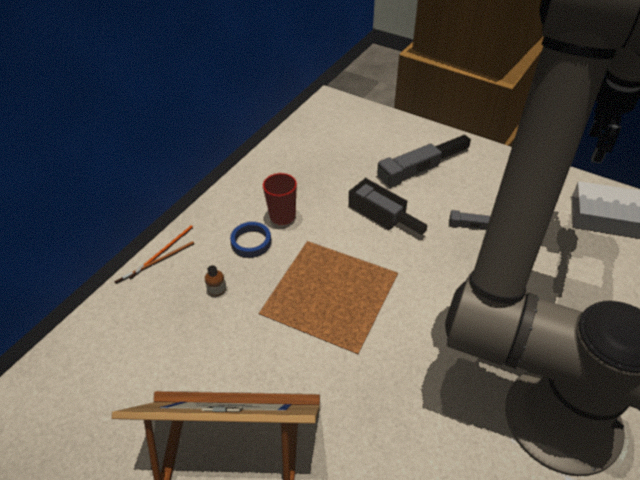

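The scene view shows the docked scanner with its tail near (208,290) and dock to (275,340), the mat around (328,257), and the label at (419,131). In the side view the dock is at (380,203), its tail end at (424,232), and the mat at (330,295).

Run:
```python
from h import *
np.set_printoptions(precision=1,suppress=True)
a,b=cam('scene'),cam('side')
I=cv2.imread('pics/scene0.png');J=cv2.imread('pics/side0.png')
for im,c,box in((I,a,(240,200,170,110)),(J,b,(250,230,160,130))):
    h=cv2.cvtColor(im,cv2.COLOR_BGR2HSV);m=cv2.inRange(h,(3,90,60),(22,255,255));k=np.zeros_like(m);x,y,w,g=box;k[y:y+g,x:x+w]=m[y:y+g,x:x+w]
    C=max(cv2.findContours(cv2.morphologyEx(k,cv2.MORPH_CLOSE,np.ones((5,5))),0,1)[0],key=cv2.contourArea)
    q=cv2.approxPolyDP(C,8,True)[:,0];P=np.array([onz(c,*p,3) for p in q]);print('mat',q.tolist(),P[:,:2],P.mean(0),np.linalg.norm(np.diff(P,axis=0),axis=1))
print('tail tip top',tri(a,(207,280),b,(424,229)),onz(a,207,280,41),onz(b,424,229,41))
print('label mid',tri(a,(419,131),b,(221,408)),onz(a,419,131,160))
for n,u,z in(('botL',(353,190),20),('botR',(477,202),20),('topL',(363,111),200),('topR',(486,121),200)):print(n,onz(a,*u,z))
print('side top',onz(b,113,415,200),onz(b,320,421,200))
for n,u in(('cup',(375,352)),('ink',(446,275)),('tape',(415,312))):print(n,onz(a,*u,5))
for n,im,(x,y,w,h) in(('s',I,(190,265,100,100)),('d',J,(335,160,100,90))):cv2.imwrite(f'pics/crop_{n}.png',cv2.resize(im[y:y+h,x:x+w],None,fx=4,fy=4,interpolation=2))
x=cv2.resize(I[90:215,340:500],None,fx=2.5,fy=2.5,interpolation=2)
l=[cv2.imread(f'pics/crop_{n}.png') for n in'sd'];cv2.imwrite('pics/crops.png',np.hstack([cv2.copyMakeBorder(q,0,400-q.shape[0],0,0,0) for q in l]))
```

```text
mat [[254, 262], [342, 306], [399, 307], [389, 290], [366, 286], [398, 249], [317, 215]] [[ 428.1 -155.7]
 [ 660.4 -132.8]
 [ 747.3  -57.7]
 [ 702.8  -29.5]
 [ 659.6  -52. ]
 [ 636.8   99.4]
 [ 408.6   77.3]] [606.2 -35.8   3. ] [233.4 114.9  52.7  48.7 153.1 229.2]
mat [[307, 241], [259, 313], [358, 353], [397, 273]] [[ 660.8 -129.9]
 [ 635.   105.3]
 [ 399.1   79.6]
 [ 425.9 -153.8]] [530.2 -24.7   3. ] [236.7 237.3 234.9]
tail tip top (array([ 424.8, -285.2,   32.9]), np.float64(5.574407506638199)) [ 435.7 -289.7   41. ] [ 420.6 -280.1   41. ]
label mid (array([498.4, 369.3, 159.2]), np.float64(2.107817256281997)) [498.6 366.8 160. ]
botL [417.5 209.2  20. ]
botR [685.3 378.9  20. ]
topL [371.7 292.5 200. ]
topR [632.  456.3 200. ]
side top [617.8 478.5 200. ] [338.9 319.1 200. ]
cup [ 783.  -187.6    5. ]
ink [767.3  91.4   5. ]
tape [780.1 -49.9   5. ]
```

View pics/crops.png

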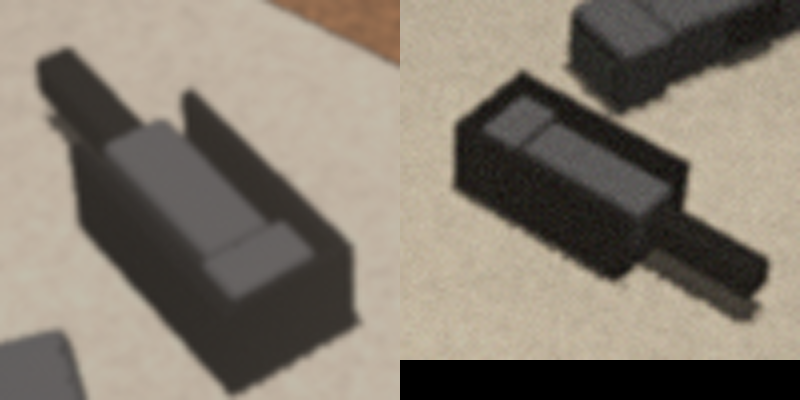

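The crops show the body top's rear corners, head front corners and tail end clearly in both views.

Run:
```python
from h import *
np.set_printoptions(precision=1,suppress=True)
a,b=cam('scene'),cam('side')
S=lambda x,y:(190+x/4-.4,265+y/4-.4);D=lambda x,y:(335+(x-400)/4-.4,160+y/4-.4)
pts={'rear-y':((105,147),(672-31-0,217),46),'x':0}
# scene: -y side is lower left; side view: nose left-up; +y side is toward lower (mat side)
L=[('rear -y',(105,147),(672,187),46),('rear +y',(160,120),(641,217),46),('front -y',(236,300),(527,95),48),('front +y',(313,252),(484,128),48)]
Q={}
for n,s,d,z in L:
    P,e=tri(a,S(*s),b,D(*d));A,B=onz(a,*S(*s),z),onz(b,*D(*d),z);Q[n]=(A+B)/2;print(n,P,e,A,B)
r=(Q['rear -y']+Q['rear +y'])/2;f=(Q['front -y']+Q['front +y'])/2;d=f-r
yaw=np.degrees(np.arctan2(d[1],d[0]));u=d/np.linalg.norm(d);print(r,f,np.linalg.norm(d),yaw)
o=r+u*47;print('origin',o,(r-u*45+u*(45-38)), 'tail',o-83*u)
# label
I=cv2.imread('pics/scene0.png')
cv2.imwrite('pics/lab.png',cv2.resize(np.vstack([I[100:210,340:500],cv2.imread('pics/side0.png')[390:440,200:360][:, :160]]),None,fx=4,fy=3.7,interpolation=2)[:600])
```

```text
rear -y [ 498.7 -320.4   44. ] 1.3186016851943532 [ 501.1 -321.4   46. ] [ 497.5 -319.1   46. ]
rear +y [ 503.3 -288.9   42.6] 0.32277576171046596 [ 506.1 -291.2   46. ] [ 502.1 -285.5   46. ]
front -y [ 617.4 -346.9   45.5] 3.153131470918572 [ 620.6 -347.6   48. ] [ 615.1 -345.7   48. ]
front +y [ 624.1 -304.3   47.4] 0.8870373336976792 [ 625.  -304.5   48. ] [ 623.5 -304.    48. ]
[ 501.7 -304.3   46. ] [ 621.  -325.4   48. ] 121.18015838698865 -10.043147134276337
origin [ 548.  -312.5   46.8] [ 464.3 -297.7   45.4] tail [ 466.3 -298.    45.4]
```

View pics/lab.png

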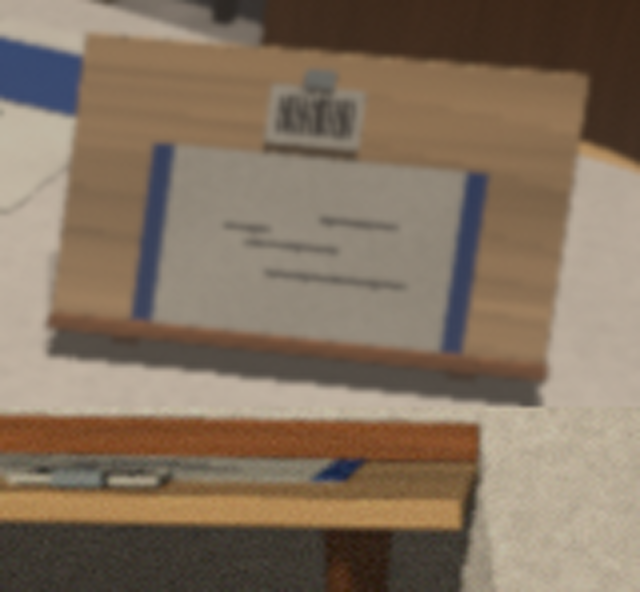

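Emit:
apply_moves:
  commands:
    - [[0.318,0.205,-0.1],[0,0,-26.4],0]
    - [[0.318,0.205,-0.1],[0,0,-26.4],0]
    - [[0.318,0.205,-0.1],[0,0,-26.4],0]
    - [[0.318,0.205,-0.1],[0,0,-26.4],0]
    - [[0.318,0.205,-0.1],[0,0,-26.4],0]
    - [[0.318,0.205,-0.1],[0,0,-26.4],0]
    - [[0.318,0.205,-0.1],[0,0,-26.4],0]
    - [[0.318,0.205,-0.1],[0,0,-26.4],0]
    - [[0.318,0.205,-0.1],[0,0,-26.4],0]
    - [[0.318,0.205,-0.1],[0,0,-26.4],0]

```text
clock: 1.1
ee_pos: [466.5, -297.4, 147.4]
orientation: [[0.985, -0.171, -0.002], [-0.171, -0.985, 0.001], [-0.002, -0.001, -1.0]]
ft_force: [0.5, -0.5, -0.4]
finger_gap: 1.004
gripper_force: 0.0
```

Run:
```python
from h import *
np.set_printoptions(precision=3,suppress=True)
c=cam('wrist');I=env.capture('wrist');s=env.observe();print(s['clock'],s['ee_pos'],s['orientation'])
o=np.array([548,-312.5]);t=np.radians(-10);u=np.array([np.cos(t),np.sin(t)]);v=np.array([-u[1],u[0]])
for x,y,z in[(-125,-11,41),(-125,11,41),(-45,-11,41),(-45,11,41),(-45,-18,46),(-45,18,46),(-83,0,41)]:
    P=np.r_[o+x*u+y*v,z];q=proj(c,P);print((x,y,z),q);cv2.circle(I,tuple(int(k) for k in q),3,(0,0,255),1)
cv2.imwrite('pics/w1.png',I)
```

```text
1.15 [ 465.829 -298.478  147.916] [[ 0.985 -0.173 -0.001]
 [-0.173 -0.985  0.   ]
 [-0.001 -0.    -1.   ]]
(-125, -11, 41) [333.454 299.14 ]
(-125, 11, 41) [303.215 299.067]
(-45, -11, 41) [335.344 189.615]
(-45, 11, 41) [301.938 189.535]
(-45, -18, 46) [346.554 190.942]
(-45, 18, 46) [290.741 190.807]
(-83, 0, 41) [318.488 244.326]
```

View pics/w1.png

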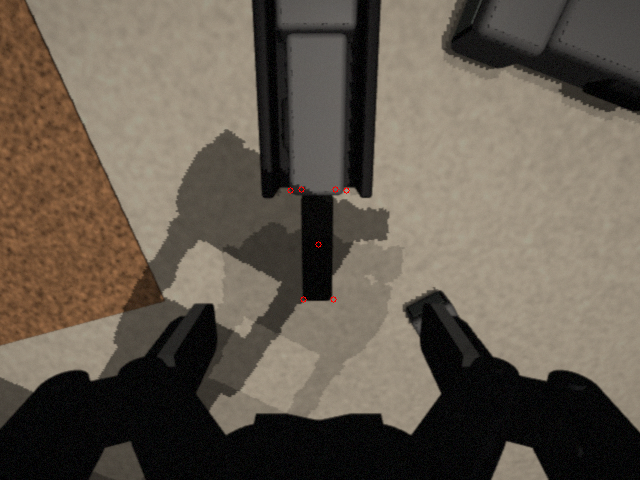

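The tail is at (318,244), exactly where projected, and nothing is in the fingers' way (small scanner's nose at (430,300), clear).

Emit:
apply_moves:
  commands:
    - [[0,0,-0.04],[0,0,0],0.3]
    - [[0,0,-0.075],[0,0,0],0.3]
    - [[0,0,-0.1],[0,0,0],0.3]
    - [[0,0,-0.115],[0,0,0],0.3]
    - [[0,0,-0.119],[0,0,0],0.3]
    - [[0,0,-0.119],[0,0,0],0.5]
    - [[0,0,-0.119],[0,0,0],1]
    - [[0,0,-0.119],[0,0,0],1]
    - [[0,0,-0.119],[0,0,0],1]
    - [[0,0,-0.119],[0,0,0],1]
  newtons: 80

```text
clock: 2.15
ee_pos: [466.4, -299.5, 30.7]
orientation: [[0.985, -0.174, 0.002], [-0.174, -0.985, -0.002], [0.002, 0.002, -1.0]]
ft_force: [-2.8, -1.7, 7.1]
finger_gap: 0.243
gripper_force: 78.4
```

Emit:
apply_moves:
  commands:
    - [[0,0,0.003],[0,0,0],1]
    - [[0,0,0.01],[0,0,0],1]
    - [[0,0,0.02],[0,0,0],1]
    - [[0,0,0.035],[0,0,0],1]
    - [[0,0,0.05],[0,0,0],1]
    - [[0,0,0.07],[0,0,0],1]
    - [[0,0,0.09],[0,0,0],1]
    - [[0,0,0.105],[0,0,0],1]
    - [[0,0,0.115],[0,0,0],1]
    - [[0,0,0.12],[0,0,0],1]

```text
clock: 3.15
ee_pos: [466.3, -298.8, 150.6]
orientation: [[0.985, -0.174, 0.001], [-0.174, -0.985, -0.001], [0.001, 0.001, -1.0]]
ft_force: [0.8, 0.8, -1.8]
finger_gap: 0.242
gripper_force: 77.7
```

Run:
```python
from h import *
s=env.observe();print(s['clock'],s['ee_pos'],s['ft_force'],s['ft_torque'],s['finger_gap'])
cv2.imwrite('pics/w2.png',np.hstack([cv2.resize(env.capture(n),(400,300)) for n in('wrist','scene')]))
```

```text
3.15 [ 466.30824422 -298.81264707  150.59321509] [ 0.7724262   0.78240708 -1.75427351] [0.05552614 0.09430681 0.0508665 ] 0.2424808084716096
```

View pics/w2.png

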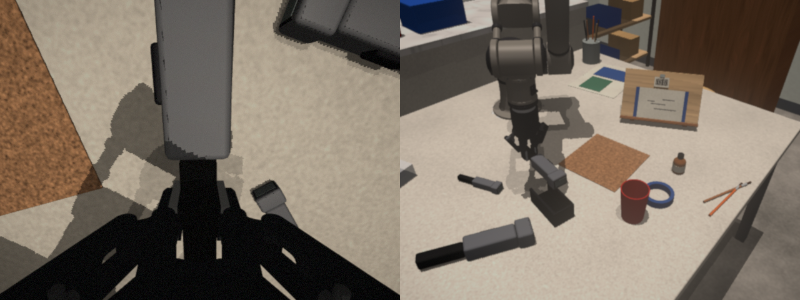

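Scanner is out and level, trigger on the left (+y). Carry to the mat, turning to yaw 100.

Emit:
apply_moves:
  commands:
    - [[0.005,0.012,0],[0,0,4],1]
    - [[0.012,0.035,0],[0,0,12],1]
    - [[0.02,0.06,0],[0,0,20],1]
    - [[0.028,0.085,0],[0,0,28],1]
    - [[0.036,0.11,0],[0,0,36],1]
    - [[0.044,0.135,0],[0,0,44],1]
    - [[0.052,0.16,0],[0,0,52],1]
    - [[0.06,0.18,0],[0,0,60],1]
    - [[0.067,0.2,0],[0,0,68],1]
    - [[0.074,0.215,0],[0,0,76],1]

```text
clock: 4.25
ee_pos: [539.8, -82.3, 148.3]
orientation: [[0.401, 0.916, -0.002], [0.916, -0.401, 0.001], [-0.0, -0.002, -1.0]]
ft_force: [-0.3, 0.0, -1.5]
finger_gap: 0.246
gripper_force: 77.8
```

Emit:
apply_moves:
  commands:
    - [[0,0,-0.01],[0,0,8],1]
    - [[0,0,-0.025],[0,0,16],1]
    - [[0,0,-0.045],[0,0,24],1]
    - [[0,0,-0.065],[0,0,30],1]
    - [[0,0,-0.085],[0,0,34],1]
    - [[0,0,-0.1],[0,0,34],1]
    - [[0,0,-0.11],[0,0,34],1]
    - [[0,0,-0.118],[0,0,34],1]
    - [[0,0,-0.122],[0,0,34],1]
    - [[0,0,-0.122],[0,0,34],1]

```text
clock: 5.25
ee_pos: [539.9, -83.7, 27.0]
orientation: [[-0.173, 0.985, -0.0], [0.985, 0.173, 0.0], [0.0, -0.0, -1.0]]
ft_force: [1.0, 0.0, -0.3]
finger_gap: 0.237
gripper_force: 77.9
```

Now gently lower until contact.

Emit:
apply_moves:
  commands:
    - [[0,0,-0.001],[0,0,0],1]
    - [[0,0,-0.002],[0,0,0],1]
    - [[0,0,-0.003],[0,0,0],1]
    - [[0,0,-0.0035],[0,0,0],1]
    - [[0,0,-0.004],[0,0,0],1]
    - [[0,0,-0.0045],[0,0,0],1]
    - [[0,0,-0.005],[0,0,0],1]
    - [[0,0,-0.005],[0,0,0],1]
    - [[0,0,-0.005],[0,0,0],1]
    - [[0,0,-0.005],[0,0,0],1]

```text
clock: 6.25
ee_pos: [540.1, -83.7, 22.4]
orientation: [[-0.173, 0.985, 0.0], [0.985, 0.173, -0.0], [-0.0, 0.0, -1.0]]
ft_force: [-0.0, -0.1, -1.5]
finger_gap: 0.241
gripper_force: 78.0
```

Run:
```python
from h import *
s=env.observe();print(s['clock'],s['ee_pos'],s['ft_force'],s['ft_torque'],s['finger_gap'])
cv2.imwrite('pics/s3.png',env.capture('scene')); 
I=cv2.imread('pics/s3.png');cv2.imwrite('pics/s3c.png',cv2.resize(I[190:310,240:420],(800,533),interpolation=2))
```

```text
6.25 [540.06769443 -83.70486883  22.37152183] [-0.01449657 -0.11448262 -1.51035487] [-0.07804841 -0.00390566  0.01288595] 0.24137447010062077
```

View pics/s3c.png

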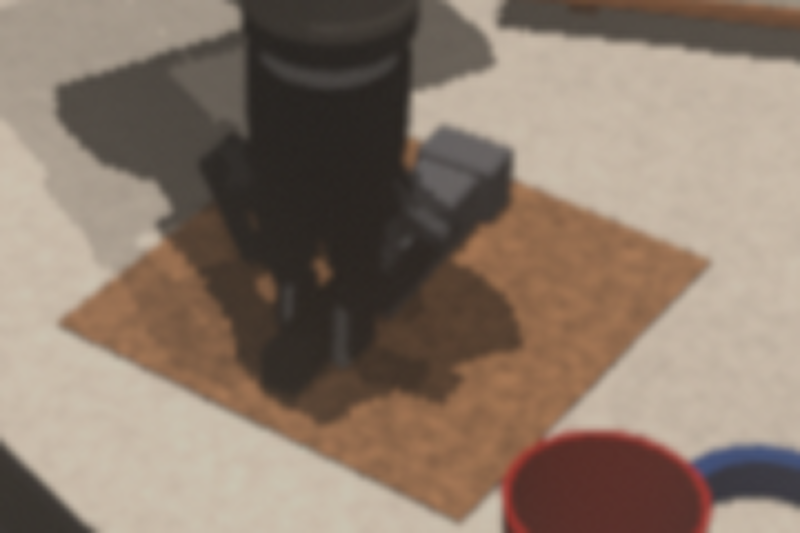

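The scanner sits over the mat, still off it by a hair (only its weight shows); lower further.

Emit:
apply_moves:
  commands:
    - [[0,0,-0.0003],[0,0,0],1]
    - [[0,0,-0.0006],[0,0,0],1]
    - [[0,0,-0.0009],[0,0,0],1]
    - [[0,0,-0.0012],[0,0,0],1]
    - [[0,0,-0.0015],[0,0,0],1]
    - [[0,0,-0.0015],[0,0,0],1]
    - [[0,0,-0.0015],[0,0,0],1]
    - [[0,0,-0.0015],[0,0,0],1]
    - [[0,0,-0.0015],[0,0,0],1]
    - [[0,0,-0.0015],[0,0,0],1]

```text
clock: 7.3
ee_pos: [540.1, -83.8, 21.7]
orientation: [[-0.173, 0.985, 0.001], [0.985, 0.173, -0.0], [-0.0, 0.001, -1.0]]
ft_force: [-2.6, -1.3, 9.1]
finger_gap: 0.244
gripper_force: 79.4
```

Emit:
apply_moves:
  commands:
    - [[0,0,0.0005],[0,0,0],0.65]
    - [[0,0,0.0005],[0,0,0],0.6]
    - [[0,0,0.0005],[0,0,0],0.5]
    - [[0,0,0.0005],[0,0,0],0.4]
    - [[0,0,0.0005],[0,0,0],0.3]
    - [[0,0,0.01],[0,0,0],0.2]
    - [[0,0,0.05],[0,0,0],0]
    - [[0,0,0.1],[0,0,0],0]
    - [[-0.008,0.04,0.13],[0,0,0],0]
    - [[-0.014,0.08,0.13],[0,0,0],0]

```text
clock: 8.3
ee_pos: [528.4, -4.0, 156.2]
orientation: [[-0.171, 0.985, 0.01], [0.985, 0.171, -0.001], [-0.003, 0.01, -1.0]]
ft_force: [0.5, 1.0, -1.8]
finger_gap: 1.001
gripper_force: 0.0
```

Emit:
apply_moves:
  commands:
    - [[0,0,0],[0,0,0],0]
    - [[0,0,0],[0,0,0],0]
    - [[0,0,0],[0,0,0],0]
    - [[0,0,0],[0,0,0],0]
    - [[0,0,0],[0,0,0],0]
    - [[0,0,0],[0,0,0],0]
    - [[0,0,0],[0,0,0],0]
    - [[0,0,0],[0,0,0],0]
    - [[0,0,0],[0,0,0],0]
    - [[0,0,0],[0,0,0],0]

```text
clock: 9.3
ee_pos: [526.0, -3.7, 150.8]
orientation: [[-0.173, 0.985, 0.0], [0.985, 0.173, 0.0], [0.0, 0.0, -1.0]]
ft_force: [0.2, -1.0, 0.1]
finger_gap: 1.006
gripper_force: 0.0
```

Run:
```python
from h import *
np.set_printoptions(precision=3,suppress=True)
c=cam('wrist');I=env.capture('wrist');s=env.observe();print(s['clock'],s['ee_pos'],s['orientation'])
t=np.radians(100);u=np.array([np.cos(t),np.sin(t)]);v=np.array([-u[1],u[0]]);o=np.array([540.1,-83.7])+82.5*u;print(o)
for x,y,z in[(80,-23,39),(80,23,39),(50,-18,37),(50,18,37),(-45,-18,37),(-45,18,37),(-125,0,32),(-15,22,32),(15,22,32)]:
    P=np.r_[o+x*u+y*v,z];q=proj(c,P);print((x,y,z),q);cv2.circle(I,tuple(int(k) for k in q),3,(0,0,255),1)
cv2.imwrite('pics/w4.png',I)
```

```text
9.35 [526.052  -3.682 150.842] [[-0.173  0.985  0.   ]
 [ 0.985  0.173  0.   ]
 [-0.     0.    -1.   ]]
[525.774  -2.453]
(80, -23, 39) [355.296 121.132]
(80, 23, 39) [283.066 121.19 ]
(50, -18, 37) [346.114 168.592]
(50, 18, 37) [292.213 168.63 ]
(-45, -18, 37) [343.17  297.268]
(-45, 18, 37) [295.108 297.287]
(-125, 0, 32) [319.107 381.624]
(-15, 22, 32) [289.279 257.37 ]
(15, 22, 32) [288.211 217.786]
```

View pics/w4.png

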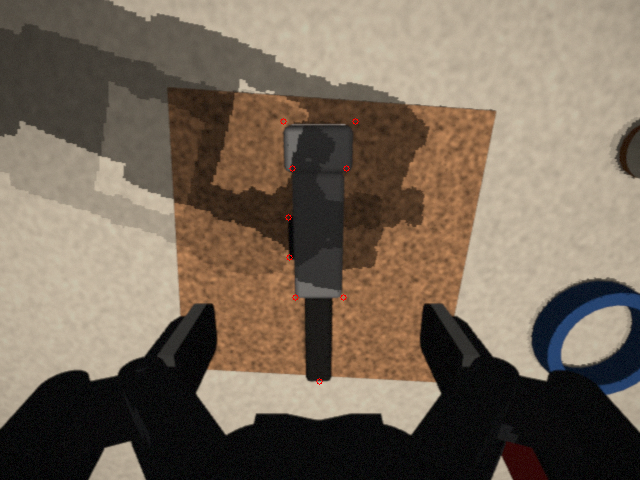

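The scanner lies flat and central on the mat, free; the trigger at (290,238) is between the fingers' line. Before regrasping, I look at the label from near.

Emit:
apply_moves:
  commands:
    - [[0.002,0.03,0.02],[6,3.7,0],0]
    - [[0.005,0.075,0.05],[12,7.4,0],0]
    - [[0.009,0.12,0.07],[18,11,0],0]
    - [[0.012,0.165,0.09],[24,14.7,0],0]
    - [[0.015,0.21,0.105],[30,18.4,0],0]
    - [[0.018,0.25,0.114],[35,21.4,0],0]
    - [[0.021,0.28,0.114],[38.4,23.5,0],0]
    - [[0.021,0.292,0.114],[38.4,23.5,0],0]
    - [[0.021,0.292,0.114],[38.4,23.5,0],0]
    - [[0.021,0.292,0.114],[38.4,23.5,0],0]

```text
clock: 10.35
ee_pos: [546.9, 287.7, 265.1]
orientation: [[-0.032, 0.929, -0.368], [0.753, 0.265, 0.602], [0.657, -0.258, -0.708]]
ft_force: [0.1, 0.2, -0.3]
finger_gap: 0.999
gripper_force: 0.0
```

```bash
sleep 0
python3 - <<'E'
from h import *
np.set_printoptions(precision=2,suppress=True)
c=cam('wrist');I=env.capture('wrist');s=env.observe();print(s['clock'],s['ee_pos'],s['joints'],s['joint_vel'])
print(proj(c,[498.4,369.3,159.2]))
import pickle;pickle.dump(c,open('c5.pkl','wb'))
cv2.imwrite('pics/w5.png',I)
E
```

```text
10.4 [547.03 287.4  265.31] [  2.81  37.54  68.41  38.7   97.49 -10.19] [-0.47 -0.12  0.02  0.43 -0.09 -0.06]
[323.65 237.8 ]
```

View pics/w5.png

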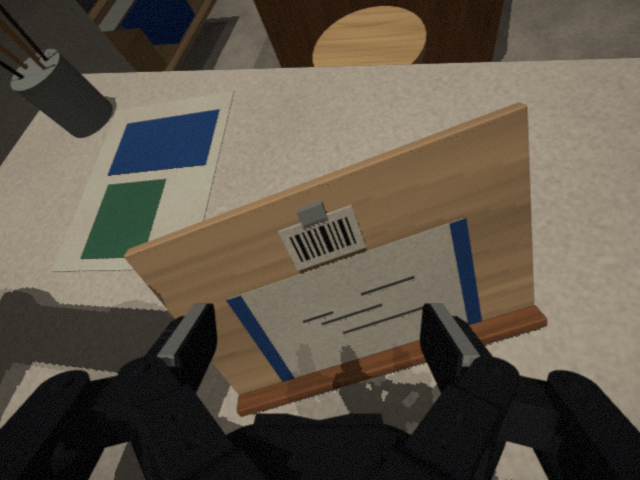

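The label card's corners are at about (278,232), (354,205), (366,247), (300,272), centred where projected (323,239). Now board yaw by requiring the edges to be level.

Run:
```python
from h import *
import pickle;from scipy.optimize import brentq
np.set_printoptions(precision=2,suppress=True)
c=pickle.load(open('c5.pkl','rb'));L=np.array([498.4,369.3,159.2])
p,d=ray(c,323,239);print('miss of label ray',(L-p)-d*((L-p)@d))
L=p+d*((L-p)@d)
def N(t):return np.array([np.cos(np.radians(30))*np.sin(np.radians(t)),-np.cos(np.radians(30))*np.cos(np.radians(t)),.5])
def hit(u,n):
    p,d=ray(c,*u);return p+d*((L-p)@n)/(d@n)
for nm,A,B in(('top',(135,259),(526,110)),('paper',(228,300),(463,219)),('card top',(278,232),(354,205)),('card bot',(300,272),(366,247)),('ledge',(238,395),(534,306))):
    t=brentq(lambda t:(hit(A,N(t))-hit(B,N(t)))[2],5,60);P,Q=hit(A,N(t)),hit(B,N(t));print(nm,t,P,Q,np.linalg.norm(P-Q))
t=31.5;n=N(t);C=[hit(u,n) for u in((278,232),(354,205),(366,247),(300,272))];print('card sides',[np.linalg.norm(C[i]-C[i-1]) for i in range(4)],np.mean(C,0),L,n)
```

```text
miss of label ray [0.35 0.99 0.27]
top 30.759947728572428 [365.76 313.73 194.88] [627.12 469.28 194.88] 304.1399640414768
paper 30.308913564395738 [420.76 307.97 136.27] [599.1  412.23 136.27] 206.5821457651947
card top 29.829706440780736 [466.95 361.71 175.8 ] [520.8  392.58 175.8 ] 62.065918852235136
card bot 32.11099256786955 [479.32 343.55 139.85] [528.9  374.66 139.85] 58.5268047903066
ledge 29.974862295223282 [405.49 228.52  29.29] [675.91 384.48  29.29] 312.17040801944063
card sides [np.float64(42.71392479822385), np.float64(61.89958112949446), np.float64(40.347464265158884), np.float64(58.58761555812436)] [499.02 368.14 157.81] [498.05 368.31 158.93] [ 0.45 -0.74  0.5 ]
```

Emit:
apply_moves:
  commands:
    - [[-0.002,-0.03,-0.005],[-6,-3.7,0],0]
    - [[-0.005,-0.075,-0.02],[-12,-7.4,0],0]
    - [[-0.009,-0.12,-0.035],[-18,-11,0],0]
    - [[-0.012,-0.165,-0.05],[-24,-14.7,0],0]
    - [[-0.015,-0.21,-0.07],[-30,-18.4,0],0]
    - [[-0.018,-0.25,-0.09],[-35,-21.4,0],0]
    - [[-0.021,-0.28,-0.11],[-38.4,-23.5,0],0]
    - [[-0.021,-0.292,-0.114],[-38.4,-23.5,0],0]
    - [[-0.021,-0.292,-0.114],[-38.4,-23.5,0],0]
    - [[-0.021,-0.292,-0.114],[-38.4,-23.5,0],0]

```text
clock: 11.4
ee_pos: [527.0, -3.8, 152.0]
orientation: [[-0.172, 0.985, 0.002], [0.985, 0.172, 0.001], [0.001, 0.002, -1.0]]
ft_force: [1.0, 0.1, -0.5]
finger_gap: 1.001
gripper_force: 0.0
```

Emit:
apply_moves:
  commands:
    - [[0,0,-0.03],[0,0,0],0]
    - [[0,0,-0.06],[0,0,0],0]
    - [[0,0,-0.085],[0,0,0],0]
    - [[0,0,-0.105],[0,0,0],0]
    - [[0,0,-0.118],[0,0,0],0]
    - [[0,0,-0.125],[0,0,0],0]
    - [[0,0,-0.128],[0,0,0],0]
    - [[0,0,-0.128],[0,0,0],0.2]
    - [[0,0,-0.128],[0,0,0],0.3]
    - [[0,0,-0.128],[0,0,0],0.35]
  newtons: 50

```text
clock: 12.4
ee_pos: [526.5, -3.8, 23.6]
orientation: [[-0.173, 0.985, 0.002], [0.985, 0.173, -0.0], [-0.0, 0.002, -1.0]]
ft_force: [-0.2, -0.1, 0.4]
finger_gap: 0.652
gripper_force: 0.0
```

Emit:
apply_moves:
  commands:
    - [[0,0,0],[0,0,0],0.42]
    - [[0,0,0],[0,0,0],0.5]
    - [[0,0,0],[0,0,0],0.6]
    - [[0,0,0],[0,0,0],0.8]
    - [[0,0,0],[0,0,0],1]
    - [[0,0,0],[0,0,0],1]
    - [[0,0,0],[0,0,0],1]
    - [[0,0,0],[0,0,0],1]
    - [[0,0,0],[0,0,0],1]
    - [[0,0,0],[0,0,0],1]

```text
clock: 13.4
ee_pos: [526.9, -3.8, 23.5]
orientation: [[-0.173, 0.985, 0.002], [0.985, 0.173, -0.0], [-0.001, 0.002, -1.0]]
ft_force: [1.0, 0.6, 4.7]
finger_gap: 0.414
gripper_force: 50.5
```

Emit:
apply_moves:
  commands:
    - [[0,0,0.003],[0,0,0],1]
    - [[0,0,0.01],[0,0,0],1]
    - [[0,0,0.03],[0,0,0],1]
    - [[0,0,0.055],[0,0,0],1]
    - [[0,0,0.08],[0,0,0],1]
    - [[0,0,0.11],[0,0,0],1]
    - [[0,0,0.14],[0,0,0],1]
    - [[0,0,0.165],[0,0,0],1]
    - [[0,0,0.18],[0,0,0],1]
    - [[0,0,0.18],[0,0,0],1]

```text
clock: 14.4
ee_pos: [526.8, -3.8, 205.1]
orientation: [[-0.173, 0.985, 0.004], [0.985, 0.173, -0.001], [-0.001, 0.004, -1.0]]
ft_force: [0.9, -0.4, -1.5]
finger_gap: 0.415
gripper_force: 50.1
```

Run:
```python
from h import *
from scipy.spatial.transform import Rotation as R
np.set_printoptions(precision=2,suppress=True)
c=cam('wrist');s=env.observe();I=env.capture('wrist');T,O=s['ee_pos'],s['orientation'];print(s['clock'],T,s['finger_gap'],s['ft_torque'])
# scanner in tool: x_s=tool x, y_s=-tool y, z_s=-tool z ; TCP at scanner (0,0,20.5)
S=lambda x,y,z:T+O@np.array([x,-y,-(z-20.5)])
for q in[(80,-23,36),(80,23,36),(50,-23,36),(50,23,36),(-15,20,29),(-45,-18,34)]:
    k=proj(c,S(*q));print(q,k);cv2.circle(I,tuple(int(a) for a in k),3,(0,0,255),1)
cv2.imwrite('pics/w6.png',I)
L=np.array([498.5,368.3,158.5]);t=np.radians(30.5)
n=np.array([.866*np.sin(t),-.866*np.cos(t),.5]);xs=-n;ys=np.cross([0,0,1],xs);ys/=np.linalg.norm(ys);zs=np.cross(xs,ys)
win=L+80*n;tcp=win-81*xs+(20.5-18)*zs
Rt=np.c_[xs,-ys,-zs];th=np.radians(100);R0=np.array([[np.cos(th),np.sin(th),0],[np.sin(th),-np.cos(th),0],[0,0,-1]])
print('tcp',tcp,'rotvec',R.from_matrix(Rt@R0.T).as_rotvec(degrees=True),'clear',(tcp-L)@n)
```

```text
14.4 [526.84  -3.82 205.12] 0.41543115032031686 [-0.01 -0.   -0.05]
(80, -23, 36) [399.07 116.74]
(80, 23, 36) [241.98 116.79]
(50, -23, 36) [392.58 216.49]
(50, 23, 36) [248.13 216.51]
(-15, 20, 29) [269.08 373.3 ]
(-45, -18, 34) [364.38 443.71]
tcp [568.63 249.24 241.16] rotvec [-28.29 -10.44  20.03] clear 160.99291600000004
```

View pics/w6.png

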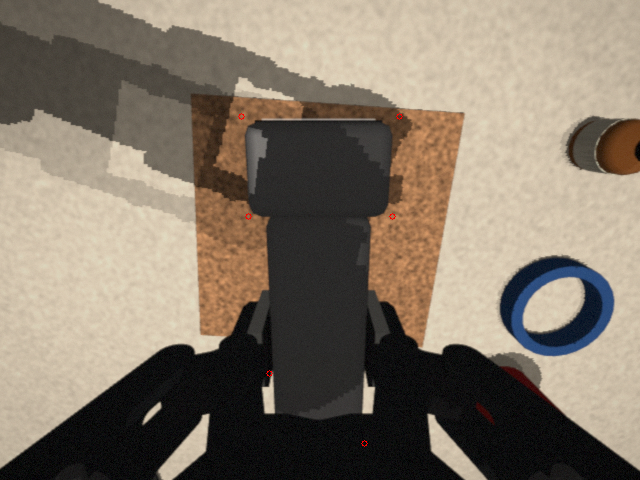

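The head is at (320,165), level and straight in the hand, matching prediction within about 1 mm. Move to the scan pose.

Emit:
apply_moves:
  commands:
    - [[0.002,0.012,0.003],[-2.8,-1,2],1]
    - [[0.006,0.035,0.008],[-7,-2.6,5],1]
    - [[0.011,0.065,0.014],[-11.3,-4.2,8],1]
    - [[0.017,0.1,0.02],[-15.6,-5.7,11],1]
    - [[0.023,0.135,0.026],[-19.8,-7.3,14],1]
    - [[0.029,0.17,0.03],[-23,-8.5,16.3],1]
    - [[0.034,0.2,0.034],[-25.5,-9.4,18],1]
    - [[0.038,0.225,0.037],[-27.3,-10,19.3],1]
    - [[0.041,0.243,0.038],[-28.3,-10.4,20],1]
    - [[0.0426,0.2529,0.0384],[-28.3,-10.4,20],1]

```text
clock: 15.45
ee_pos: [567.7, 251.0, 238.8]
orientation: [[-0.443, 0.861, 0.251], [0.745, 0.509, -0.432], [-0.499, -0.004, -0.866]]
ft_force: [0.3, 0.0, -2.8]
finger_gap: 0.412
gripper_force: 50.1
```

Emit:
apply_moves:
  commands:
    - [[0,0,0],[0,0,0],1]
    - [[0,0,0],[0,0,0],1]
    - [[0,0,0],[0,0,0],1]
    - [[0,0,0],[0,0,0],1]
    - [[0,0,0],[0,0,0],1]
    - [[0,0,0],[0,0,0],1]
    - [[0,0,0],[0,0,0],1]
    - [[0,0,0],[0,0,0],1]
    - [[0,0,0],[0,0,0],1]
    - [[0,0,0],[0,0,0],1]

```text
clock: 16.45
ee_pos: [568.6, 249.2, 241.2]
orientation: [[-0.439, 0.862, 0.253], [0.747, 0.507, -0.431], [-0.5, -0.0, -0.866]]
ft_force: [-0.3, 0.4, -1.1]
finger_gap: 0.417
gripper_force: 50.1
```

Run:
```python
from h import *
np.set_printoptions(precision=2,suppress=True)
s=env.observe();T,O=s['ee_pos'],s['orientation'];print(s['clock'],T,O,s['finger_gap'],s['joint_vel'])
L=np.array([498.5,368.3,158.5]);t=np.radians(30.5);n=np.array([.866*np.sin(t),-.866*np.cos(t),.5])
w=T+O@np.array([81,0,2.5]);x=O[:,0];d=((L-w)@n)/(x@n);print('window',w,'dist',d,'miss',w+d*x-L,'angle',np.degrees(np.arccos(-x@n)))
I=env.capture('scene');J=env.capture('side')
a,b=cam('scene'),cam('side')
for c,im in((a,I),(b,J)):
    for P,col in((w,(0,0,255)),(L,(0,255,0)),(w+d*x,(255,0,0))):
        cv2.circle(im,tuple(int(k*1) for k in proj(c,P)),2,col,1)
A,B=I[60:240,340:520],J[260:440,130:310];cv2.imwrite('pics/s7.png',np.hstack([cv2.resize(q,(400,400),interpolation=2) for q in(A,B)]))
```

```text
16.45 [568.61 249.24 241.21] [[-0.44  0.86  0.25]
 [ 0.75  0.51 -0.43]
 [-0.5  -0.   -0.87]] 0.41722781010341087 [-0.06 -0.01  0.07  0.01 -0.08  0.01]
window [533.69 308.63 198.56] dist 80.01722154271584 miss [0.06 0.07 0.06] angle 0.38199853281217916
```

View pics/s7.png

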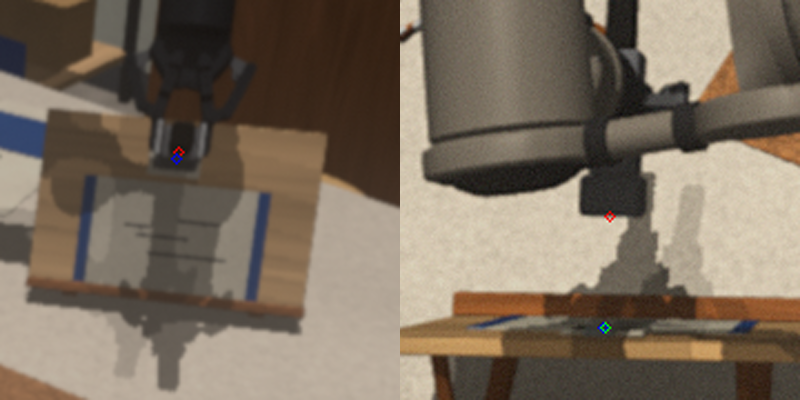

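The views show the nose centred on the label (side: head front (610,217), label (605,327)). Hold two seconds, then return.

Emit:
apply_moves:
  commands:
    - [[0,0,0],[0,0,0],1]
    - [[0,0,0],[0,0,0],1]
    - [[0,0,0],[0,0,0],1]
    - [[0,0,0],[0,0,0],1]
    - [[0,0,0],[0,0,0],1]
    - [[0,0,0],[0,0,0],1]
    - [[0,0,0],[0,0,0],1]
    - [[0,0,0],[0,0,0],1]
    - [[0,0,0],[0,0,0],1]
    - [[0,0,0],[0,0,0],1]

```text
clock: 17.55
ee_pos: [568.6, 249.2, 241.3]
orientation: [[-0.439, 0.862, 0.253], [0.747, 0.507, -0.431], [-0.5, -0.0, -0.866]]
ft_force: [1.1, 0.3, -1.7]
finger_gap: 0.41
gripper_force: 50.1
```

Emit:
apply_moves:
  commands:
    - [[0,0,0],[0,0,0],1]
    - [[0,0,0],[0,0,0],1]
    - [[0,0,0],[0,0,0],1]
    - [[0,0,0],[0,0,0],1]
    - [[0,0,0],[0,0,0],1]
    - [[0,0,0],[0,0,0],1]
    - [[0,0,0],[0,0,0],1]
    - [[0,0,0],[0,0,0],1]
    - [[0,0,0],[0,0,0],1]
    - [[0,0,0],[0,0,0],1]

```text
clock: 18.55
ee_pos: [568.6, 249.2, 241.2]
orientation: [[-0.439, 0.862, 0.253], [0.747, 0.507, -0.431], [-0.5, -0.0, -0.866]]
ft_force: [0.9, -0.1, -1.9]
finger_gap: 0.417
gripper_force: 50.1
```

Emit:
apply_moves:
  commands:
    - [[-0.002,-0.01,0],[0,0,0],1]
    - [[-0.006,-0.035,-0.003],[2.8,1,-2],1]
    - [[-0.011,-0.065,-0.008],[7,2.6,-5],1]
    - [[-0.017,-0.1,-0.014],[11.3,4.2,-8],1]
    - [[-0.023,-0.135,-0.02],[15.6,5.7,-11],1]
    - [[-0.029,-0.17,-0.026],[19.8,7.3,-14],1]
    - [[-0.034,-0.2,-0.03],[23,8.5,-16.3],1]
    - [[-0.038,-0.225,-0.034],[25.5,9.4,-18],1]
    - [[-0.041,-0.245,-0.038],[28.3,10.4,-20],1]
    - [[-0.0426,-0.2529,-0.0384],[28.3,10.4,-20],1]

```text
clock: 19.55
ee_pos: [525.4, -6.9, 202.5]
orientation: [[-0.169, 0.986, -0.001], [0.986, 0.169, -0.0], [-0.0, -0.001, -1.0]]
ft_force: [-0.4, 0.0, -1.1]
finger_gap: 0.41
gripper_force: 50.1
```

Emit:
apply_moves:
  commands:
    - [[0,0,-0.01],[0,0,0],1]
    - [[0,0,-0.035],[0,0,0],1]
    - [[0,0,-0.065],[0,0,0],1]
    - [[0,0,-0.095],[0,0,0],1]
    - [[0,0,-0.12],[0,0,0],1]
    - [[0,0,-0.14],[0,0,0],1]
    - [[0,0,-0.155],[0,0,0],1]
    - [[0,0,-0.167],[0,0,0],1]
    - [[0,0,-0.174],[0,0,0],1]
    - [[0,0,-0.175],[0,0,0],1]

```text
clock: 20.55
ee_pos: [525.7, -3.1, 27.1]
orientation: [[-0.174, 0.985, -0.001], [0.985, 0.174, -0.0], [0.0, -0.001, -1.0]]
ft_force: [0.1, 0.3, -0.6]
finger_gap: 0.412
gripper_force: 50.1
```

Emit:
apply_moves:
  commands:
    - [[0,0,-0.0005],[0,0,0],1]
    - [[0,0,-0.001],[0,0,0],1]
    - [[0,0,-0.0015],[0,0,0],1]
    - [[0,0,-0.002],[0,0,0],1]
    - [[0,0,-0.0025],[0,0,0],1]
    - [[0,0,-0.003],[0,0,0],1]
    - [[0,0,-0.0035],[0,0,0],1]
    - [[0,0,-0.004],[0,0,0],1]
    - [[0,0,-0.004],[0,0,0],1]
    - [[0,0,-0.004],[0,0,0],1]

```text
clock: 21.55
ee_pos: [526.0, -3.7, 23.8]
orientation: [[-0.173, 0.985, 0.0], [0.985, 0.173, -0.0], [-0.0, 0.0, -1.0]]
ft_force: [0.1, 0.5, -2.0]
finger_gap: 0.411
gripper_force: 50.1
```

Emit:
apply_moves:
  commands:
    - [[0,0,-0.0002],[0,0,0],1]
    - [[0,0,-0.0004],[0,0,0],1]
    - [[0,0,-0.0006],[0,0,0],1]
    - [[0,0,-0.0008],[0,0,0],1]
    - [[0,0,-0.0008],[0,0,0],1]
    - [[0,0,-0.0008],[0,0,0],1]
    - [[0,0,-0.0008],[0,0,0],1]
    - [[0,0,-0.0008],[0,0,0],1]
    - [[0,0,-0.0008],[0,0,0],1]
    - [[0,0,-0.0008],[0,0,0],1]

```text
clock: 22.55
ee_pos: [526.1, -3.7, 23.5]
orientation: [[-0.173, 0.985, 0.0], [0.985, 0.173, -0.0], [-0.0, 0.0, -1.0]]
ft_force: [-2.0, 0.2, 5.3]
finger_gap: 0.413
gripper_force: 51.1
```

In contact. Release, and rise.

Emit:
apply_moves:
  commands:
    - [[0,0,0],[0,0,0],0.55]
    - [[0,0,0],[0,0,0],0.5]
    - [[0,0,0],[0,0,0],0.45]
    - [[0,0,0],[0,0,0],0.4]
    - [[0,0,0],[0,0,0],0.3]
    - [[0,0,0],[0,0,0],0.15]
    - [[0,0,0],[0,0,0],0]
    - [[0,0,0],[0,0,0],0]
    - [[0,0,0.01],[0,0,0],0]
    - [[0,0,0.03],[0,0,0],0]

```text
clock: 23.55
ee_pos: [525.1, -3.6, 52.7]
orientation: [[-0.173, 0.985, -0.003], [0.985, 0.173, 0.0], [0.001, -0.003, -1.0]]
ft_force: [-0.4, -0.1, -0.4]
finger_gap: 0.996
gripper_force: 0.0
```

Emit:
apply_moves:
  commands:
    - [[0,0,0.03],[0,0,0],0]
    - [[0,0,0.06],[0,0,0],0]
    - [[0,0,0.09],[0,0,0],0]
    - [[0,0,0.12],[0,0,0],0]
    - [[0,0,0.15],[0,0,0],0]
    - [[0,0,0.15],[0,0,0],0]
    - [[0,0,0.15],[0,0,0],0]
    - [[0,0,0.15],[0,0,0],0]
    - [[0,0,0.15],[0,0,0],0]
    - [[0,0,0.15],[0,0,0],0]

```text
clock: 24.55
ee_pos: [525.6, -3.7, 202.1]
orientation: [[-0.173, 0.985, -0.002], [0.985, 0.173, 0.0], [0.001, -0.002, -1.0]]
ft_force: [-0.4, -0.0, 0.2]
finger_gap: 0.996
gripper_force: 0.0
```

Run:
```python
from h import *
cv2.imwrite('pics/w8.png',np.hstack([cv2.resize(env.capture(n),(400,300)) for n in('wrist','scene')]));s=env.observe();print(s['clock'],s['ee_pos'],s['gripper_force'])
```

```text
24.65 [525.79253589  -3.68565035 202.38988992] 0.0
```

View pics/w8.png

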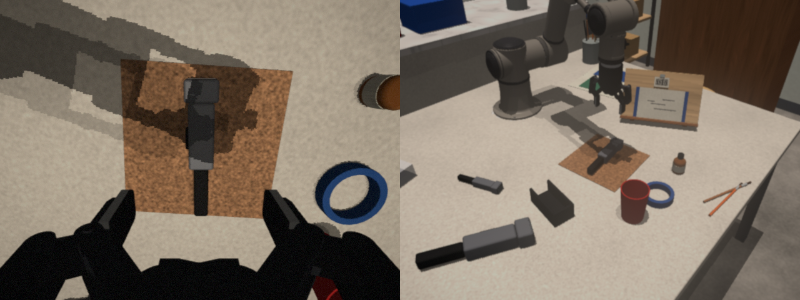

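The scanner lies flat on the mat at (200,145), the same way up, with the gripper clear and the bystanders untouched.

```bash
python3 -c "
from bench import env
print(env.job_done())"
```

```text
the job is handed in; nothing more can be done
None
```

The scanner was aimed at the label with its trigger squeezed (80 mm off by my measurement, within 0.5°) for over two seconds, then laid back flat on the mat and released; the job was handed in at about 25 s, with no verdict shown.

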